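# Hold the stamp ready over the form

### The job

Pick up the self-inking stamp from the right of the hole punch, carry it over the top of the hole punch and bring it to the form whose raised guide frame has the rectangular opening (not the round one). Finish holding the stamp still and upright just above that frame, about 1 cm clear of it, centred and squared with the opening so that it could go straight down in (either way round). Do not touch either form with the stamp, do not disturb the punch or the other things on the desk, and do not let go: the program ends while the gripper still holds the stamp.

Things in the scene. Friction and masses are not known exactly. Their poses are not given: they have to be found in the camera images.
- stamp: self-inking stamp standing upright, loose, about 75 g. Origin: centre of its underside; z up, y along its longer side. Lower body 34 (x) x 50 (y) mm up to 42 mm; narrower neck to 56 mm; handle block 38 (x) x 54 (y) mm from 56 to 82 mm up: grip it there. The handle is fixed and does not press down. Starts on the robot's right (lower y) of the hole punch
- rect_form_guide (a point): centre of the rectangular opening in the guide frame of rect_form, at the frame's top, 52 mm above the desk. x: the opening's short side (46 mm), y: its long side (62 mm), z up. Bars 8 mm wide (outside 62 x 78 mm), standing 5 mm above the paper. Squared means the stamp's y lies along this y, either way round
- rect_form: form holder with the rectangular guide: grey box fixed to the desk, 110 (x) x 130 (y) x 46 mm; on top paper, a steel clip (to 52 mm above the desk) at its +y edge and a raised black frame. Origin: centre of its underside; the frame's centre is 18 mm towards -y. Left (higher y) of the hole punch, nearer to the robot or further than the other form: they swap
- round_form: the other form holder, the same box, paper and clip, but with a raised black ring guide (outer diameter 66 mm, opening 50 mm, top 52 mm above the desk, its centre 18 mm towards -y from the origin). Fixed to the desk. Not the target. Both boxes stand among loose papers and an open book (scenery, below 40 mm, lower than the boxes)
- hole_punch: heavy-duty hole punch standing on the desk, loose: 298 mm long along its y (lying roughly along the world's x, ahead of the robot), 112 mm wide along its x, 84 mm high. Origin: centre of its underside. It stands between the stamp (right) and the forms (left)
- mouse: black computer mouse, 105 x 60 x 43 mm, bystander; origin: centre of its underside
- calculator: desk calculator, 135 x 80 x 15 mm, bystander; origin: centre of its underside
- glue_stick: glue stick standing upright, 28 mm diameter, 94 mm high, bystander beyond and right of the stamp; origin: centre of its underside
Not all that is in view belongs to the job. Leave any purple look-alike of the stamp alone.

How it is judged:
On the way, in this order (a step that is already met when the one before it is completed fails the run):
1. the stamp is held clear of the desk (height (world z) of stamp above 0.02 m and contact force between the fingers and stamp above 0.5 N), for 0.1 s.
2. the held stamp passes over the top of the hole punch without touching it (x of stamp in the frame of hole_punch between -0.06 and 0.06 m and y of stamp in the frame of hole_punch between -0.16 and 0.16 m and z of stamp in the frame of hole_punch above 0.08 m and contact force between the fingers and stamp above 0.5 N), for 0.04 s.
At the end, for the whole second after the job is handed in: The gripper still holds the stamp at rest, its underside 3 to 20 mm above the rectangular guide frame, within 6 mm of its centre along each side, squared with it within 0.12 rad (either way round), upright within 0.1 rad, and touching neither form nor the punch (x of stamp in the frame of rect_form_guide between -0.006 and 0.006 m and y of stamp in the frame of rect_form_guide between -0.006 and 0.006 m and z of stamp in the frame of rect_form_guide between 0.003 and 0.02 m and angle between the y axis of stamp and the y axis of rect_form_guide, either way round below 0.12 rad and angle between stamp's own z axis and vertical below 0.1 rad and linear speed of stamp below 0.02 m/s and angular speed of stamp below 0.2 rad/s and contact force between the fingers and stamp above 0.5 N and contact force between stamp and rect_form below 0.05 N and contact force between stamp and round_form below 0.05 N and contact force between stamp and hole_punch below 0.05 N); the arm keeps its last pose, push and grip.
It fails at once if the stamp touches a form (contact force between stamp and rect_form above 0.3 N or contact force between stamp and round_form above 0.3 N).
It fails at once if the stamp hits the hole punch, or the punch is moved more than 15 mm (contact force between stamp and hole_punch above 1 N or distance of hole_punch from where it was at the start of the episode above 0.015 m).
It fails at once if a bystander is moved more than 20 mm (distance of any of mouse, calculator, glue_stick from where it was at the start of the episode above 0.02 m).
It also fails if it takes over 42 s, if anything falls off the work surface, if the arm or the gripper's body presses on something with over 40 N, if the wrist force passes 120 N, or if a joint passes its speed limit or range.

### The arm

A 7-joint arm with a two-finger parallel gripper is mounted at the origin on the work surface; the furniture and walls round the work are solid. World frame = base frame: x ahead of the robot, y to its left, z up, the work surface at z = 0. Lengths are in m, angles in rad, forces in N, time in s.
With the tool pointing down it reaches from about 0.4 to 0.85 m from the base axis. Payload 10.4 kg.
Tool frame: the origin (TCP) lies midway between the tips of the shut fingers; the grasp point (between the pads) lies 19 mm behind it; z points along the fingers, y is the line along which they close (so a half turn about z gives the same grasp; the last joint's range is limited). The gripper opens to 87 mm and grips with 3 to 60 N. Pads are 19 mm wide; open, the fingers measure 117 mm over their backs; the gripper's body (75 mm by 190 mm) begins 51 mm behind the grasp point.
Start: joints at [1.243, 0.332, -0.065, 1.46, 0.022, 1.35, -0.088], TCP at [0.188, -0.596, 0.223] pointing down, gripper open.
Joint ranges: [-2.6, 2.6], [-0.5, 2.12], [-1.47, 1.34], [0.16, 2.42], [-1.27, 4.41], [0.06, 2.06], [-2.6, 2.6]. Speed limits (rad/s): [2.22, 2.22, 2.79, 2.79, 3.14, 3.14, 3.14].

### API

Orientations are given as a unit quaternion [x, y, z, w].
In Python, from bench import r gives the robot as it stands.
- The arm moves only by the tool arm_command, never from a script. Its argument "moves" is one flat list of numbers, 4 for each row, row after row: the shift along the tool's x, y, z in cm, then the turn about the tool's z in degrees. A call has 1 to 12 rows; each row shifts and turns the commanded pose from where the row before left it, along the tool's axes as they then stand; what a row does not reach is not made up. A row lasts 1/12 s, in which the tool goes at most 41.7 mm and 7.16 degrees, less where a joint would pass 70% of its speed; a pose out of reach is approached as far as the arm can. A call with a gripper value outside its range is refused whole. "fingers" is the opening in per cent of the stroke, from 0 (shut) to 100 (fully open), set as the call begins (left out, the last holds). The fingers move at their own pace and stop on an object; "squeeze" is the grip in N (left out, the last holds). Time passes only in rows, so rows that do not move let the fingers close. It gives the time, the measured TCP pose, the force, the opening and the grip force at its end, in the units of the state.
- r.read_state(): the state, without advancing time (a new reading comes with each control period).
- r.camera(name): name is "scene" or "top" or "wrist"; returns the picture (480x640x3 uint8, red, green, blue); there is no depth.
- r.camera_info(name): a dict with "fx", "fy", "cx", "cy" (pixels), "origin" and "attitude" of the camera in the world. Camera axes: x right, y up, looking along -z (the intrinsics and any distortion apply to the point x, -y, -z); pixel columns grow to the right and rows downward; lengths in m; the calibration is good to about 2 mm. A picture is of the moment at which its call begins: read the wrist's pose just before it. camera_info takes no time and is no camera call; for the wrist camera it gives the pose at the moment of the call.
- r.close_job(): hands the job in; it is judged then, once.
The state is a dict: "time": time; "joint_positions": joint angles; "joint_vel": joint speeds; "joint_torque": joint torques, N m; "ee_pos": TCP position; "eef_rot": TCP orientation; "ft_force": force on the tool from outside, world axes, zero at the start; "torque": the same for the moment, N m; "width": finger opening in m; "grip_force": force on a finger pad.
Only numpy, scipy, OpenCV 4.12 (cv2) and the standard library are available. Lean on these libraries where they do the work, as an engineer would, in place of code of your own. Each camera call takes 0.05 s, during which the arm holds its last target. There are 200 camera calls.

## Working session

There is one attempt and no reset: what is moved stays moved. The work goes in short steps, Python scripts to look and compute and a tool call to move; the robot and the scene stay as the last step left them, time stands still between calls to the robot, and variables do not carry over. Pictures are saved under pics/ and viewed, at most 10 in all, crops included, and the job is handed in when it is done.

Besides the shell and the picture viewer there is one more tool, called after "Call:" as name(argument=value, ...) on one line, values as JSON. arm_command: Moves the arm, as the interface text tells. Its arguments: {"type":"object","properties":{"moves":{"type":"array"},"fingers":{"type":"number"},"squeeze":{"type":"number"}},"required":["moves"]}

```bash
mkdir -p pics; ls; python3 - <<'E'
from bench import r
import cv2
for n in ("scene","top","wrist"):
    print(n,r.camera_info(n))
    cv2.imwrite(f"pics/{n}0.png",r.camera(n)[:,:,::-1])
s=r.read_state();print(s["time"],s["ee_pos"],s["eef_rot"],s["width"])
E
```

```text
pics
scene {'fx': 508.5338316170944, 'fy': 508.5338316170944, 'cx': 324.42308452276694, 'cy': 239.05255697481186, 'origin': array([ 0.50011864, -0.98229009,  0.75527561]), 'attitude': array([ 0.44257445, -0.02162469, -0.02626248,  0.89608622])}
top {'fx': 490.42629110299777, 'fy': 490.42629110299777, 'cx': 306.3996872995685, 'cy': 244.91071403867707, 'origin': array([ 0.4850636 , -0.09197351,  1.2262959 ]), 'attitude': array([-0.02389169,  0.02870633,  0.70978596, -0.70342663])}
wrist {'fx': 383.6295671220468, 'fy': 383.6295671220468, 'cx': 319.84122233939615, 'cy': 243.27604876406525, 'origin': array([ 0.26792861, -0.57199879,  0.38391138]), 'attitude': array([-0.12113497,  0.08988914, -0.58451208,  0.79724017])}
0.15 [ 0.18746196 -0.59593147  0.22195849] [ 9.88409128e-01  1.51812798e-01 -1.17032147e-04 -5.05250196e-04] 0.0870437210648038
```

View pics/top0.png

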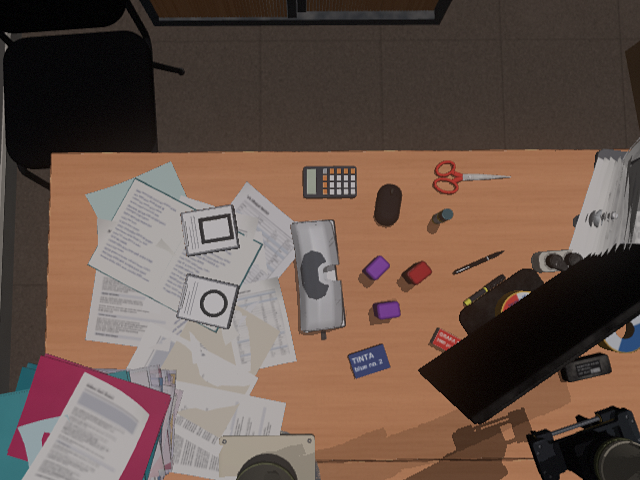

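View pics/scene0.png

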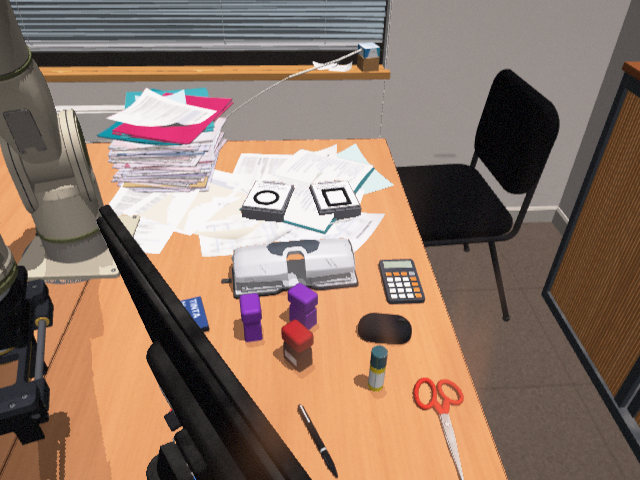

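The task stamp should be the red one, at top (417,272) and scene (297,345). The look-alikes are the purple ones at top (376,268) and (386,310). The rectangular form is at top (212,230), and the round one at (212,302) is nearer the robot. I still need to measure the black monitor-like panel, whose corner is at top (420,370). Next I'll take enlarged crops.

```bash
cat > h.py <<'E'
import numpy as np, cv2
from scipy.spatial.transform import Rotation as R
from bench import r
def ray(info,px):
    d=np.array([(px[0]-info["cx"])/info["fx"],-(px[1]-info["cy"])/info["fy"],-1.])
    d=R.from_quat(info["attitude"]).apply(d); return np.array(info["origin"]),d/np.linalg.norm(d)
def proj(info,P):
    p=R.from_quat(info["attitude"]).inv().apply(np.array(P)-info["origin"])
    return np.c_[info["cx"]+info["fx"]*p[...,0]/-p[...,2],info["cy"]+info["fy"]*p[...,1]/p[...,2]] if p.ndim>1 else np.array([info["cx"]-info["fx"]*p[0]/p[2],info["cy"]+info["fy"]*p[1]/p[2]])
def tri(i1,p1,i2,p2):
    o1,d1=ray(i1,p1);o2,d2=ray(i2,p2)
    s=np.linalg.lstsq(np.c_[d1,-d2],o2-o1,rcond=None)[0]
    a,b=o1+s[0]*d1,o2+s[1]*d2
    return (a+b)/2,np.linalg.norm(a-b)
def atz(i,p,z):
    o,d=ray(i,p); return o+d*(z-o[2])/d[2]
def crop(im,x,y,w,h,k): return cv2.resize(im[y:y+h,x:x+w],None,fx=k,fy=k,interpolation=cv2.INTER_CUBIC)
E
python3 - <<'E'
from h import *
t=cv2.imread("pics/top0.png");s=cv2.imread("pics/scene0.png")
a=crop(t,385,245,80,60,5);b=crop(s,255,300,80,90,5)[:300] if 0 else crop(s,260,315,80,60,5)
c=crop(t,165,195,80,60,5)
d=crop(s,235,170,133,100,3)[:300,:400]
d=cv2.copyMakeBorder(d,0,300-d.shape[0],0,400-d.shape[1],cv2.BORDER_CONSTANT)
cv2.imwrite("pics/crops.png",np.vstack([np.hstack([a,b]),np.hstack([c,d])]))
T,S=r.camera_info("top"),r.camera_info("scene")
print(tri(T,(420,370),S,(100,210)))
print("tcp",proj(T,[.1875,-.596,.222]),proj(S,[.1875,-.596,.222]))
print("stamp rough",atz(T,(417,272),.082))
E
```

```text
(array([ 0.26736459, -0.3220208 ,  0.31342981]), np.float64(0.10989302833599747))
tcp [555.98094491 428.01729908] [ 36.40023527 403.90136816]
stamp rough [ 0.50467565 -0.35767141  0.082     ]
```

View pics/crops.png

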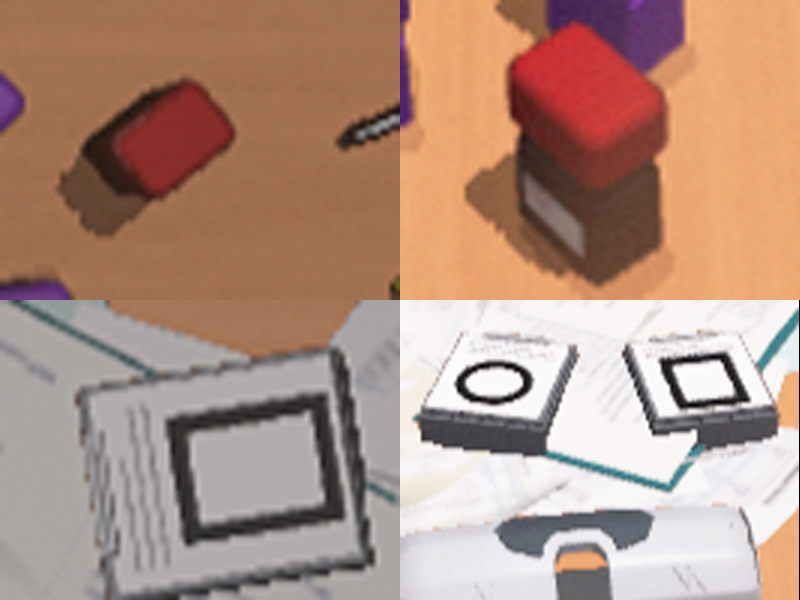

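View pics/wrist0.png

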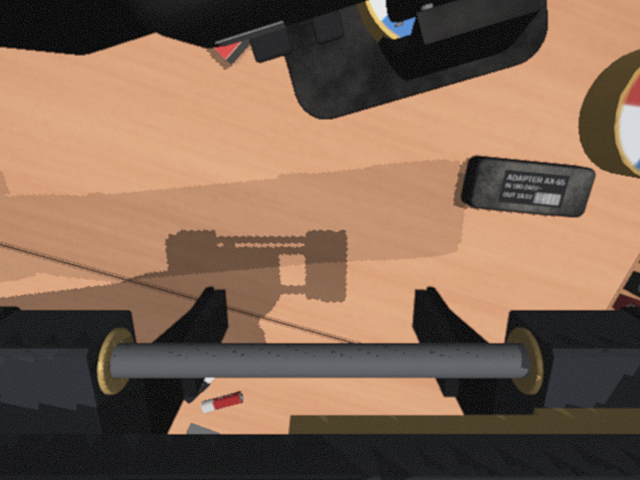

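```bash
python3 - <<'E'
from h import *
T,S=r.camera_info("top"),r.camera_info("scene")
print("mon top",tri(T,(480,423),S,(100,208)))
print("mon bot",tri(T,(420,371),S,(150,350)))
z=tri(T,(480,423),S,(100,208))[0][2]
print("mon top edge far",atz(T,(639,326),z))
# stamp handle top corners: top crop (385+u/5,245+v/5), scene (260+(u-400)/5,315+v/5)
tc=lambda u,v:(385+(u-2)/5,245+(v-2)/5)
sc=lambda u,v:(260+(u-402)/5,315+(v-2)/5)
# top view: up=+x, right=-y. corners: far-left, far-right..
for n,a,b in [("left/+y",(118,142),(512,70)),("up(+x)",(192,82),(578,22)),("right",(234,133),(665,100)),("down",(155,198),(597,145))]:
    pass
A=tc(192,82);B=tc(234,133);C=tc(157,197);D=tc(115,145)
for p in(A,B,C,D): print(atz(T,p,.082))
c=np.mean([A,B,C,D],0); print("ctr",atz(T,c,.082))
# scene corners of top face (world: cam looks +y, right=+x)
q=[sc(575,25),sc(663,98),sc(597,147),sc(512,72)]
for p in q: print("S",atz(S,p,.082))
print("tri ctr",tri(T,c,S,np.mean(q,0)))
fc=lambda u,v:(165+(u-2)/5,195+(v-302)/5)
sf=lambda u,v:(235+(u-401)/3,170+(v-301)/3)
print("frame outer")
F=[fc(167,421),fc(326,395),fc(344,518),fc(190,546)]
for p in F: print(atz(T,p,.052))
G=[sf(660,355),sf(732,350),sf(749,402),sf(677,409)]
for p in G: print("S",atz(S,p,.052))
print("tri",tri(T,np.mean(F,0),S,np.mean(G,0)))
I=[fc(188,437),fc(313,412),fc(329,504),fc(205,526)]
for p in I: print("in",atz(T,p,.052))
print("inner ctr",atz(T,np.mean(I,0),.052))
for n,p in [("punch1",(291,222)),("p2",(337,220)),("p3",(344,327)),("p4",(302,333))]: print(n,atz(T,p,.07))
print("others",[atz(T,p,.08)[:2].round(3) for p in[(376,268),(386,310),(443,216),(388,205)]])
E
```

```text
mon top (array([ 0.24087821, -0.39279373,  0.3668945 ]), np.float64(0.0011852848501663995))
mon bot (array([ 0.25732764, -0.36931237,  0.04884264]), np.float64(0.027922656848196982))
mon top edge far [ 0.40225828 -0.67667185  0.3668945 ]
[ 0.53022269 -0.37238626  0.082     ]
[ 0.50623336 -0.39138259  0.082     ]
[ 0.47678781 -0.35461197  0.082     ]
[ 0.50114917 -0.33561504  0.082     ]
ctr [ 0.50357391 -0.36348628  0.082     ]
S [ 0.49926442 -0.34042794  0.082     ]
S [ 0.52931415 -0.37687644  0.082     ]
S [ 0.50566611 -0.39789649  0.082     ]
S [ 0.47660028 -0.3619454   0.082     ]
tri ctr (array([ 0.50324846, -0.36476505,  0.07662344]), np.float64(0.0008247864043933586))
frame outer
[0.6378718  0.15997765 0.052     ]
[0.64984709 0.08353601 0.052     ]
[0.59025325 0.07475974 0.052     ]
[0.57741103 0.14852877 0.052     ]
S [0.57841075 0.15505873 0.052     ]
S [0.64218528 0.1607699  0.052     ]
S [0.64822152 0.07765563 0.052     ]
S [0.58729412 0.06973707 0.052     ]
tri (array([0.6140956 , 0.11696943, 0.05054827]), np.float64(0.0002991410927896392))
in [0.63003418 0.14983067 0.052     ]
in [0.64164676 0.08977304 0.052     ]
in [0.59706774 0.08197153 0.052     ]
in [0.58697657 0.14140172 0.052     ]
inner ctr [0.61389876 0.11575436 0.052     ]
punch1 [ 0.62603385 -0.06422536  0.07      ]
p2 [ 0.62988908 -0.17345164  0.07      ]
p3 [ 0.378137  -0.1863191  0.07     ]
p4 [ 0.36523888 -0.0880826   0.07      ]
others [array([ 0.515, -0.262]), array([ 0.417, -0.284]), array([ 0.636, -0.423]), array([ 0.663, -0.294])]
```

The monitor's top is at z≈0.37 and stands between the gripper and the stamp, so I'll lift over it. I choose the red stamp: its centre is (0.503,-0.364), its triangulated top is at 0.077 against 0.082 in the text, and its y axis is at about 128.5°. The close crop confirms the red handle, dark body and white label.

Call:
arm_command(moves=[0,0,-2,0,0,0,-3,0,0,0,-3,0,0,0,-3,0,0,0,-3,0,0,0,-3,0,0,0,-3,0,0,0,-2,0,0,0,-1,0], fingers=100)

```text
time: 0.9
ee_pos: [0.1877, -0.5964, 0.4557]
eef_rot: [0.988, 0.152, 0.0, 0.002]
ft_force: [1.2, -0.0, 0.2]
width: 0.0871
grip_force: 0.0
```

Call:
arm_command(moves=[2,-0.7,0,0,3,-1,0,0,3.3,-1.1,0,0,3.3,-1.1,0,0,3.3,-1.1,0,0,3.3,-1.1,0,0,3.3,-1.1,0,0,3.3,-1.1,0,0,3.3,-1.1,0,0,3.3,-1.1,0,0,3,-1.1,0,0,2,-0.9,0,0])

```text
time: 1.9
ee_pos: [0.4997, -0.3651, 0.4518]
eef_rot: [0.988, 0.153, 0.0, -0.001]
ft_force: [0.2, -0.6, -0.3]
width: 0.0868
grip_force: 0.0
```

Call:
arm_command(moves=[0,0,1,-5,0,0,1,-7,0,0,1,-7,0,0,1,-7,0,0,1,-7,0,0,1,-7,0,0,1,-7,0,0,1,-7,0,0,1,-7,0,0,1,-7,0,0,1,-7,0,0,1,-7])

```text
time: 2.9
ee_pos: [0.4972, -0.3677, 0.3318]
eef_rot: [0.644, 0.765, -0.0, -0.0]
ft_force: [0.3, -0.3, 0.1]
width: 0.0872
grip_force: 0.0
```

Call:
arm_command(moves=[0,0,1,-7,0,0,1,-7,0,0,1,-7,0,0,1,-5,0,0,1,-3,0,0,0,0,0,0,0,0])

```text
time: 3.48
ee_pos: [0.497, -0.3677, 0.2821]
eef_rot: [0.436, 0.9, 0.0, -0.001]
ft_force: [-0.2, -0.0, -0.1]
width: 0.087
grip_force: 0.0
```

```bash
python3 - <<'E'
from h import *
s=r.read_state();i=r.camera_info("wrist");im=r.camera("wrist")
print(s["time"],s["ee_pos"],R.from_quat(s["eef_rot"]).as_matrix().round(3),s["joint_positions"])
print(i)
cv2.imwrite("pics/w1.png",im[:,:,::-1])
E
```

```text
3.4833 [ 0.49695202 -0.36768044  0.28214995] [[-0.62   0.784 -0.001]
 [ 0.784  0.62   0.001]
 [ 0.001 -0.    -1.   ]] [ 0.94351414  0.33677009 -0.49888409  1.36329604  0.15921272  1.48237285
  1.12342715]
{'fx': 383.6295671220468, 'fy': 383.6295671220468, 'cx': 319.84122233939615, 'cy': 243.27604876406525, 'origin': array([ 0.44764139, -0.30380269,  0.44432267]), 'attitude': array([-0.14203489, -0.04966595,  0.3248434 ,  0.93372167])}
```

View pics/w1.png

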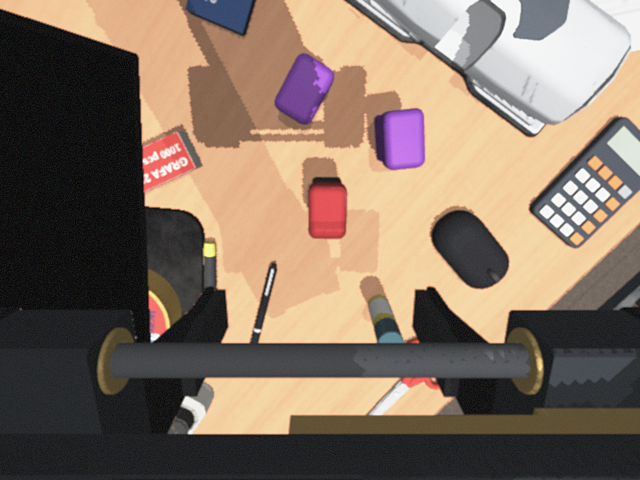

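The wrist view shows the red stamp handle at (309–346, 183–238), square in the image, with the purple look-alikes at (305,90) and (402,138). I'll fit the box model to it.

```bash
cat >> h.py <<'E'
def fitbox(im,info,c0,yaw0,parts,mask):
    "fit x,y,yaw of a stack of boxes' silhouette to a mask by IoU (Nelder-Mead)"
    from scipy.optimize import minimize
    K=8
    def cost(p):
        m=np.zeros(mask.shape,np.uint8)
        cs,sn=np.cos(p[2]*.1),np.sin(p[2]*.1)
        for sx,sy,z0,z1 in parts:
            P=np.array([[p[0]/100+cs*a*sx-sn*b*sy,p[1]/100+sn*a*sx+cs*b*sy,z] for a in(-.5,.5) for b in(-.5,.5) for z in(z0,z1)])
            h=cv2.convexHull(np.round(proj(info,P)*K).astype(np.int32)); cv2.fillConvexPoly(m,h,255,cv2.LINE_AA,3)
        m=m/255.; return 1-np.minimum(m,mask).sum()/np.maximum(m,mask).sum()
    x0=[c0[0]*100,c0[1]*100,yaw0*10]
    s=minimize(cost,x0,method="Nelder-Mead",options=dict(initial_simplex=np.array([x0]*4)+np.vstack([np.zeros(3),np.eye(3)*.7])))
    return s.x[0]/100,s.x[1]/100,s.x[2]/10,s.fun
E
python3 - <<'E'
from h import *
yaw=np.deg2rad(38.5)
for n,f in(("wrist","w1"),("top","top0")):
    i=r.camera_info(n)
    im=cv2.imread(f"pics/{f}.png").astype(int);b,g,rr=im[...,0],im[...,1],im[...,2]
    m=((rr>70)&(rr>2.6*g)&(rr>2.2*b)).astype(np.uint8)
    k,l,st,ce=cv2.connectedComponentsWithStats(m)
    q=proj(i,[.503,-.364,.075]);j=1+np.argmin(np.linalg.norm(ce[1:]-q,axis=1)+1e3*(st[1:,4]<50))
    print(n,q,ce[j],st[j],cv2.minAreaRect(np.argwhere(l==j)[:,::-1].astype(np.float32)))
    print(fitbox(im,i,(.503,-.364),yaw,[(.038,.054,.056,.082)],(l==j).astype(float)))
E
```

```text
wrist [325.53917624 210.01531372] [326.68905617 211.33121019] [ 309  183   37   55 1727] ((327.0, 210.0), (54.0, 36.0), 90.0)
(np.float64(0.5074466976380316), np.float64(-0.3657134854038066), np.float64(0.661904528007186), np.float64(0.2885451760607233))
top [419.01989661 272.74755681] [419.72791519 272.45229682] [409 262  22  22 283] ((419.4024353027344, 272.3780517578125), (14.524161338806152, 20.458763122558594), 51.34019088745117)
(np.float64(0.5054088533294215), np.float64(-0.3625333886026628), np.float64(0.6326037486549413), np.float64(0.419605729866244))
```

Call:
arm_command(moves=[-0.2,0.7,0,0,0,0,2,0,0,0,3,0,0,0,3,0,0,0,3,0,0,0,3,0,0,0,2,0,0,0,2,0,0,0,1.5,0,0,0,1,0,0,0,0,0,0,0,0,0])

```text
time: 4.53
ee_pos: [0.5046, -0.3649, 0.0781]
eef_rot: [0.435, 0.901, 0.0, 0.0]
ft_force: [0.6, 0.0, 0.7]
width: 0.0871
grip_force: 0.0
```

```bash
python3 - <<'E'
from h import *
cv2.imwrite("pics/s2.png",cv2.resize(r.camera("scene")[280:430,200:400,::-1],None,fx=4,fy=4))
s=r.read_state();print(s["ee_pos"],s["ft_force"])
E
```

```text
[ 0.50490181 -0.36509627  0.07873599] [ 0.83328001  0.23717171 -0.09186093]
```

View pics/s2.png

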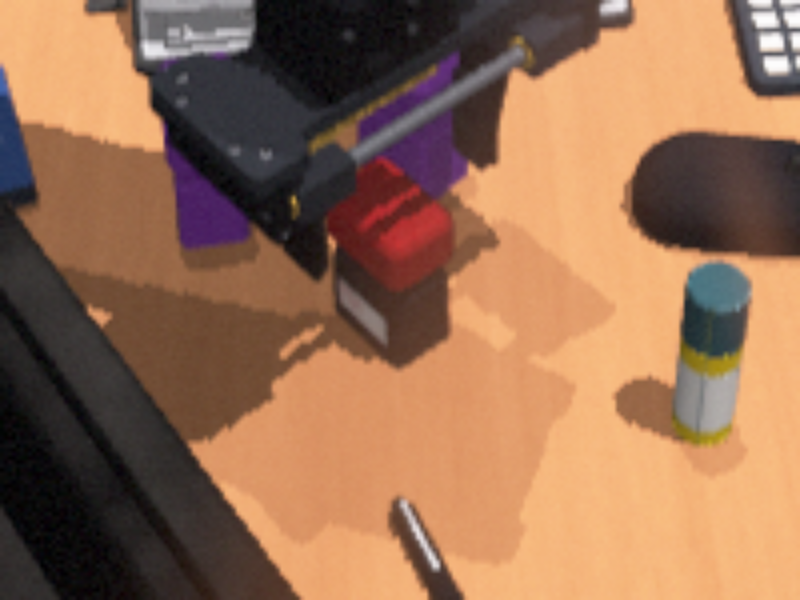

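The fingers straddle the red handle, at crop (390,225), with clearance on both sides. I'll go 2.8 cm further down and then close.

Call:
arm_command(moves=[0,0,1,0,0,0,1,0,0,0,0.8,0,0,0,0,0,0,0,0,0])

```text
time: 5.0
ee_pos: [0.5036, -0.3647, 0.0488]
eef_rot: [0.435, 0.901, 0.0, -0.001]
ft_force: [-0.0, 0.8, 0.0]
width: 0.0872
grip_force: 0.0
```

Call:
arm_command(moves=[0,0,0,0,0,0,0,0,0,0,0,0,0,0,0,0,0,0,0,0,0,0,0,0,0,0,0,0,0,0,0,0,0,0,0,0,0,0,0,0], fingers=20, squeeze=25)

```text
time: 5.83
ee_pos: [0.5041, -0.3649, 0.0496]
eef_rot: [0.435, 0.901, -0.0, 0.0]
ft_force: [0.2, -0.1, 0.5]
width: 0.038
grip_force: 24.9
```

Width is 38.0 mm at 25 N, so the grip is square on the handle's x. Lifting.

Call:
arm_command(moves=[0,0,-1,0,0,0,-2,0,0,0,-2,0,0,0,-2,0,0,0,-2,0,0,0,-2,0,0,0,-2,0,0,0,-2,0,0,0,-2,0,0,0,-1,0,0,0,0,0])

```text
time: 6.75
ee_pos: [0.505, -0.3653, 0.2325]
eef_rot: [0.435, 0.901, -0.0, 0.002]
ft_force: [0.0, 0.3, -0.8]
width: 0.0379
grip_force: 24.9
```

Call:
arm_command(moves=[1,1.25,0,0,1.6,2,0,0,1.8,2.2,0,0,1.8,2.2,0,0,1.8,2.2,0,0,1.8,2.2,0,0,1.8,2.2,0,0,1.8,2.2,0,0,1.8,2.2,0,0,1.8,2.2,0,0,1.8,2.2,0,0,1.8,2.2,0,0])

```text
time: 7.75
ee_pos: [0.5728, -0.0443, 0.2281]
eef_rot: [0.434, 0.901, -0.0, -0.001]
ft_force: [1.2, -0.4, -2.0]
width: 0.038
grip_force: 24.9
```

Call:
arm_command(moves=[1.8,2.2,0,0,1.8,2.2,0,0,1.8,2.2,0,0,1.8,2.2,0,0,1.5,2,0,0,1,1.5,0,0,0.8,1,0,0,0,0,0,3,0,0,0,5,0,0,0,5,0,0,0,5,0,0,0,5])

```text
time: 8.75
ee_pos: [0.6117, 0.1183, 0.2283]
eef_rot: [0.607, 0.794, -0.001, -0.001]
ft_force: [-0.1, -0.1, -0.4]
width: 0.0378
grip_force: 24.9
```

Call:
arm_command(moves=[0,0,0,4,0,0,0,2,0,0,0,0,0,0,0,0,0,0,0,0])

```text
time: 9.17
ee_pos: [0.6121, 0.1183, 0.229]
eef_rot: [0.646, 0.763, -0.0, -0.0]
ft_force: [-0.9, 0.6, -0.8]
width: 0.0377
grip_force: 24.9
```

```bash
python3 - <<'E'
from h import *
s=r.read_state();i=r.camera_info("wrist");im=r.camera("wrist")
M=R.from_quat(s["eef_rot"]).as_matrix()
print(s["time"],s["ee_pos"],M.round(3),s["width"],s["grip_force"]);np.save("M.npy",M)
np.save("i3.npy",i,allow_pickle=True)
cv2.imwrite("pics/w3.png",im[:,:,::-1]);cv2.imwrite("pics/t3.png",r.camera("top")[:,:,::-1]);cv2.imwrite("pics/s3.png",r.camera("scene")[:,:,::-1])
E
```

```text
9.1667 [0.61209695 0.11830429 0.22901822] [[-0.166  0.986 -0.001]
 [ 0.986  0.166 -0.   ]
 [-0.    -0.001 -1.   ]] 0.03767199798369334 24.915310819633305
```

View pics/w3.png

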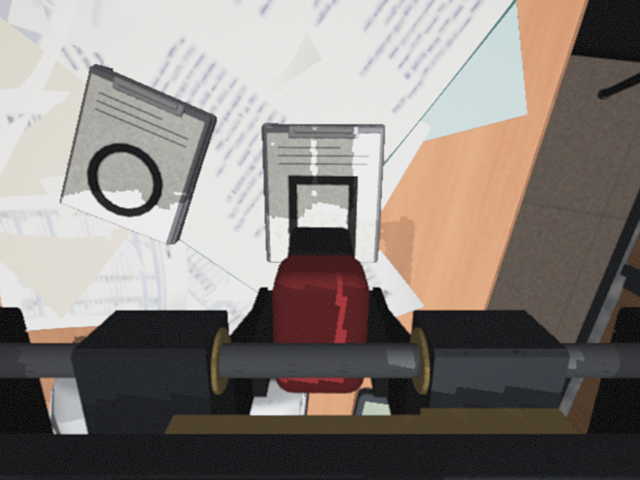

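The held stamp is at (320,315). The rectangular form is at (323,195), with the frame's far end at (289–357, 177), and the ring form is clear on the left. I'll enlarge the frame end.

```bash
python3 - <<'E'
from h import *
im=cv2.imread("pics/w3.png")
cv2.imwrite("pics/c3.png",crop(im,255,115,140,115,5))
E
```

```text
(no output)
```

View pics/c3.png

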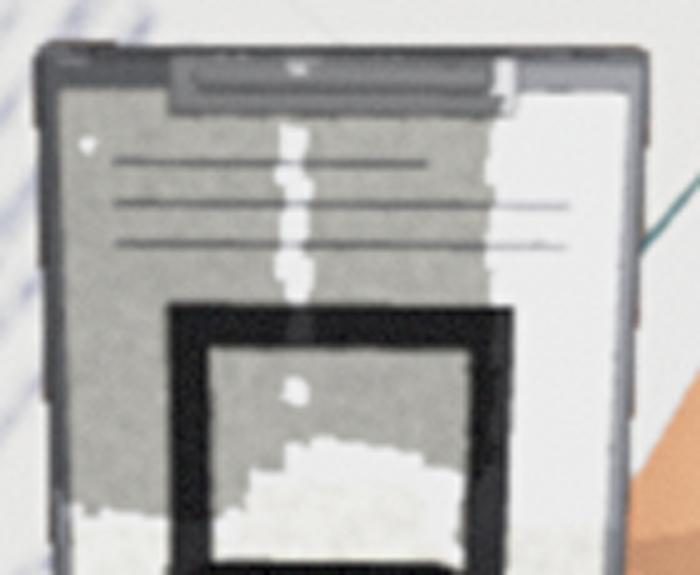

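```bash
python3 - <<'E'
from h import *
i=np.load("i3.npy",allow_pickle=True).item()
f=lambda u,v:(255+(u-2)/5,115+(v-2)/5)
P=lambda u,v,z:atz(i,f(u,v),z)[:2]
print("cam",i["origin"])
TL,TR,BL,BR=P(168,305,.052),P(513,308,.052),P(172,560,.052),P(505,560,.052)
iTL,iTR,iBL,iBR=P(208,345,.052),P(472,347,.052),P(211,560,.052),P(465,545,.052)
pL,pl,pR,pr=P(57,88,.047),P(72,500,.047),P(630,93,.047),P(608,540,.047)
ang=lambda d:np.rad2deg(np.arctan2(d[1],d[0]))
print("w outer",np.linalg.norm(TR-TL),"inner",np.linalg.norm(iTR-iTL),"paper",np.linalg.norm(pR-pL))
yx=[ang(TR-TL),ang(iTR-iTL),ang(pR-pL)];yy=[ang(TL-BL),ang(TR-BR),ang(iTL-iBL),ang(iTR-iBR),ang(pL-pl),ang(pR-pr)]
print(yx,np.array(yy)-90)
yaw=np.deg2rad(np.mean([np.mean(yx),np.mean(yy)-90]));ey=np.array([-np.sin(yaw),np.cos(yaw)])
print(np.rad2deg(yaw),"centre outer",(TL+TR)/2-ey*.039,"inner",(iTL+iTR)/2-ey*.031)
M=np.load("M.npy");print("tool y yaw",ang(M[:2,1]))
E
```

```text
cam [0.6002551  0.19900183 0.39108174]
w outer 0.06057633919382733 inner 0.046638209853905634 paper 0.098795414701736
[np.float64(9.072852586184096), np.float64(9.134147155244829), np.float64(9.086010992151529)] [9.0610677  9.40051852 9.31268196 8.83930015 9.33763147 9.34156087]
9.156565177188224 centre outer [0.61620134 0.11746331] inner [0.61600497 0.11851479]
tool y yaw 9.543776418426138
```

```bash
python3 - <<'E'
from h import *
i=np.load("i3.npy",allow_pickle=True).item();M=np.load("M.npy");t=np.array([.6121,.1183,.229])
for n,sx,z in(("body bottom",(.017,.025),0),("handle top",(.019,.027),.082),("handle bot",(.019,.027),.056)):
    for dx in(-.003,0,.003):
        print(n,dx,[proj(i,t+M[:,0]*(sx[1]+dx)+M[:,1]*s*sx[0]+[0,0,z-.0495]).round(1) for s in(-1,1)])
im=cv2.imread("pics/w3.png").astype(int)
for c in(315,322,330): print(c,[(y,*im[y,c]) for y in range(222,268,2)])
print([(x,im[245,x].sum()) for x in range(284,362,2)])
E
```

```text
body bottom -0.003 [array([287.2, 232.3]), array([346.6, 232.3])]
body bottom 0 [array([287.1, 227.2]), array([346.7, 227.2])]
body bottom 0.003 [array([287. , 222.1]), array([346.8, 222.1])]
handle top -0.003 [array([263.5, 287.5]), array([367. , 287.5])]
handle top 0 [array([263.1, 280. ]), array([367.3, 280. ])]
handle top 0.003 [array([262.7, 272.3]), array([367.6, 272.3])]
handle bot -0.003 [array([271.9, 262.9]), array([359.9, 262.9])]
handle bot 0 [array([271.7, 256.4]), array([360.1, 256.4])]
handle bot 0.003 [array([271.4, 249.7]), array([360.4, 249.8])]
315 [(222, np.int64(227), np.int64(231), np.int64(232)), (224, np.int64(231), np.int64(234), np.int64(235)), (226, np.int64(214), np.int64(220), np.int64(222)), (228, np.int64(22), np.int64(23), np.int64(23)), (230, np.int64(24), np.int64(22), np.int64(23)), (232, np.int64(30), np.int64(28), np.int64(28)), (234, np.int64(26), np.int64(24), np.int64(27)), (236, np.int64(18), np.int64(17), np.int64(14)), (238, np.int64(27), np.int64(16), np.int64(23)), (240, np.int64(29), np.int64(31), np.int64(28)), (242, np.int64(23), np.int
[... 3021 characters left out ...]
, (296, np.int64(80)), (298, np.int64(62)), (300, np.int64(88)), (302, np.int64(76)), (304, np.int64(64)), (306, np.int64(64)), (308, np.int64(71)), (310, np.int64(82)), (312, np.int64(85)), (314, np.int64(92)), (316, np.int64(84)), (318, np.int64(53)), (320, np.int64(57)), (322, np.int64(83)), (324, np.int64(88)), (326, np.int64(78)), (328, np.int64(66)), (330, np.int64(86)), (332, np.int64(49)), (334, np.int64(90)), (336, np.int64(83)), (338, np.int64(89)), (340, np.int64(53)), (342, np.int64(66)), (344, np.int64(79)), (346, np.int64(101)), (348, np.int64(87)), (350, np.int64(81)), (352, np.int64(128)), (354, np.int64(183)), (356, np.int64(634)), (358, np.int64(701)), (360, np.int64(696))]
```

The stamp's measured edges match a zero offset along tool x. Relative to the frame in the same image it is within about 1 mm laterally, at columns 322 and 322.5. The wrist camera has a ~2.5 mm lateral bias, and after correcting for it the top and scene estimates agree at (0.613,0.117).

Call:
arm_command(moves=[-0.1,0.1,1,0,0,0,2,0,0,0,2,0,0,0,2,0,0,0,1.5,0,0,0,1,0,0,0,1,0,0,0,0,0,0,0,0,0])

```text
time: 10.07
ee_pos: [0.6136, 0.1175, 0.1245]
eef_rot: [0.646, 0.763, -0.0, -0.0]
ft_force: [0.5, 0.1, -0.2]
width: 0.0375
grip_force: 24.9
```

Call:
arm_command(moves=[0,0,0.5,0,0,0,0.5,0,0,0,0,0,0,0,0,0,0,0,0,0,0,0,0,0])

```text
time: 10.57
ee_pos: [0.6138, 0.1176, 0.1149]
eef_rot: [0.646, 0.763, 0.0, 0.0]
ft_force: [1.3, -0.5, -0.9]
width: 0.0379
grip_force: 24.9
```

```bash
python3 - <<'E'
from h import *
s=r.read_state();print(s["time"],s["ee_pos"],R.from_quat(s["eef_rot"]).as_matrix().round(3),s["grip_force"])
a=crop(r.camera("scene")[:,:,::-1],280,120,100,100,4)
w=crop(r.camera("wrist")[:,:,::-1],240,90,160,160,2.5)
cv2.imwrite("pics/f.png",np.hstack([a,w]))
E
```

```text
10.5667 [0.61376082 0.11757238 0.11485384] [[-0.164  0.986  0.001]
 [ 0.986  0.164 -0.   ]
 [-0.     0.001 -1.   ]] 24.915403160266578
```

View pics/f.png

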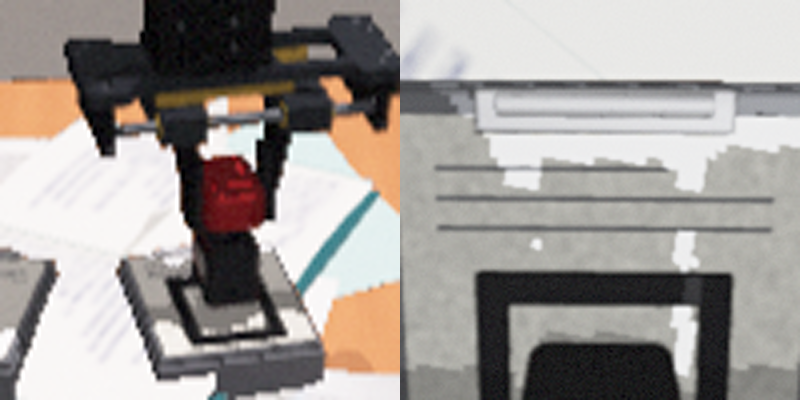

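The picture shows the stamp hanging above the rectangular frame: outer edges at crop columns 477–733, stamp sides 523–680, inner far edge at row 304 and stamp far edge at row 343. I'll check the position along the long side by projection.

```bash
python3 - <<'E'
from h import *
i=r.camera_info("wrist");s=r.read_state();M=R.from_quat(s["eef_rot"]).as_matrix();t=s["ee_pos"]
f=lambda u,v:(240+(u-400-1)/2.5,90+(v-1)/2.5)
S=atz(i,f(601,343),t[2]-.0495)
for n,row,h in(("outer",272,.039),("inner",304,.031)):
    F=atz(i,f(605,row),.052); d=(M.T@(F-S)); print(n,"frame minus stamp centre, tool x,y mm",1e3*(d[0]-h+.025),1e3*d[1])
E
```

```text
outer frame minus stamp centre, tool x,y mm -0.14403129739725198 0.953502154724503
inner frame minus stamp centre, tool x,y mm 0.11332983705704402 0.9672159237588117
```

Centred along the long side and 1 mm off across. I'll nudge it and go down 3 mm.

Call:
arm_command(moves=[0,0.1,0.3,0,0,0,0,0,0,0,0,0,0,0,0,0,0,0,0,0,0,0,0,0,0,0,0,0,0,0,0,0])

```text
time: 11.33
ee_pos: [0.6146, 0.1177, 0.1116]
eef_rot: [0.646, 0.763, 0.0, 0.0]
ft_force: [0.1, -0.3, -1.1]
width: 0.0377
grip_force: 24.9
```

```bash
python3 - <<'E'
from h import *
s=r.read_state();print(s["time"],s["ee_pos"],s["grip_force"],abs(np.array(s["joint_vel"])).max())
if .108<s["ee_pos"][2]<.116: print(r.close_job())
E
```

```text
11.3333 [0.61457184 0.11768839 0.11157905] 24.91539363283664 0.0021401749846395174
the job is handed in; nothing more can be done
None
```

The job is handed in at 11.3 s with the stamp still gripped at 25 N, about 1 cm above the rectangular guide frame and, by my measurements, centred to about 1 mm and squared to within 1°; no verdict came back.

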